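# Index the bench magnifier over the T-section coupon

### The job

Move the bench magnifier over the T-section laminate coupon and lock it there: pull the plunger's knob up, turn it about a quarter turn so that it stays out by itself and let go; swing the arm by its grip post until the lens is above the T-section coupon; then take the knob again, turn it back and let the plunger drop fully home in the notch. Leave all the coupons where they lie, and finish with the arm locked and everything released.

Things in the scene. Friction and masses are not known exactly. Their poses are not given: they have to be found in the camera images.
- swivel_base: the magnifier's swivel base, bolted down; origin on the bench on the pivot axis. Dark steel plate 240 x 150 x 12 mm (160 mm behind the pivot to 80 mm in front); dark column 26 mm across, 115 mm tall, on the pivot. The plunger stands 85 mm behind the pivot (x = -85 mm) in a fixed bracket: it does not travel with the arm
- pivot (a point): on the vertical pivot axis, 112 mm above the bench (the arm's upper face). Axes of the base: +x is the direction of the arm at swing angle 0, z is up. A round aluminium index plate (about 95 mm radius, top 40 mm above the bench) turns with the arm and has five notches, 30 degrees apart, on the plunger's side
- swing (a joint): swing of the magnifier arm about the pivot in rad, positive anticlockwise seen from above, limits -1.2 to 1.2. The plunger drops into a notch only at -1.047, -0.524, 0, 0.524 and 1.047 (within about 0.03); it starts locked at 0. One coupon lies near each of the other four. Unlocked, the arm turns with about 0.15 N m of friction and stays where it is left
- grip_post (a point): centre of the grip post on the arm: an upright black cylinder 20 mm in diameter, 38 mm tall, 115 mm from the pivot, centre 141 mm above the bench, free above and around; under it 10 mm of thinner neck, then the arm's upper face, 29 mm below the centre. To swing the arm, move the post along its arc about the pivot
- lens (a point): centre of the round magnifier lens at the end of the arm: white ring 86 mm across, 170 mm from the pivot, 106 mm above the bench (underside 99 mm)
- knob_grip (a point): centre of the plunger's knob: a black bar 44 mm long (its own x), 12 mm wide (y), 22 mm tall, on a thin stem on the plunger's vertical axis. Locked, its centre is 101 mm above the bench and the bar points to the pivot. The slotted steel collar under it is 26 x 29 mm, its top 76 mm above the bench. Grip it across the 12 mm width, from above
- plunger (a joint): how far the plunger is pulled up, in m: 0 fully home (locked), 0.014 when its cross pin rests on the collar (parked out), 0.022 at the upper stop. The spring pulls it down with about 6 N at home, 8 N when out. Below 0.011 the tip is in a notch or on the index plate
- knob (a joint): turn of the knob in rad, 0 in its slot, positive anticlockwise seen from above, limits -1.6 to 1.6. Turned either way by more than about 0.7 while pulled up more than 0.015, it stays out when let go. Turned back to within about 0.15 of 0, it drops home by its spring if a notch is under it
- tee_mid (a point): the T-section coupon, half-way up: pale glass laminate foot 54 x 54 x 6 mm on the bench with one upright rib 6 mm thick and 26 mm tall along the middle of it (32 mm tall in all). The lens must end above this one. It is loose, and is to be left where it is
- disc_mid (a point): centre of a loose flat round coupon of pale glass laminate, 54 mm across, 8 mm thick. A bystander
- sheet_mid (a point): centre of a loose flat square coupon of pale glass laminate, 54 x 54 x 6 mm, without a rib. A bystander
- strip_mid (a point): centre of a loose narrow coupon of pale glass laminate, 64 x 18 x 8 mm. A bystander
Things that resemble listed ones, but are neither listed nor needed, are in the scene too. Of the things that look like the part that bears tee_mid, the smallest one is meant.

How it is judged:
On the way, in this order (a step that is already met when the one before it is completed fails the run):
1. the plunger is parked out and let go (value of joint plunger above 0.012 m and contact force between the fingers and knob below 0.1 N), for 0.3 s.
2. the lens is above the T-section coupon, the plunger still out (horizontal distance between lens and tee_mid below 0.03 m and value of joint plunger above 0.012 m), for 0.2 s.
At the end, for the whole second after the job is handed in: The lens centre is within 25 mm (horizontally) of the middle of the T-section coupon, the plunger is home in the notch there (pulled out less than 3 mm), the arm is at rest, and nothing is held (value of joint plunger below 0.003 m and horizontal distance between lens and tee_mid below 0.025 m and velocity of joint swing between -0.05 and 0.05 rad/s); the robot touches nothing.
It fails at once if a coupon was shifted by more than 12 mm (distance of any of tee_mid, disc_mid, sheet_mid, strip_mid from where it was at the start of the episode above 0.012 m).
It also fails if it takes over 54 s, if anything falls off the work surface, if the arm or the gripper's body presses on something with over 40 N, if the wrist force passes 120 N, or if a joint passes its speed limit or range.

### The arm

A 6-joint arm with a two-finger parallel gripper is mounted at the origin on the work surface. World frame = base frame: x ahead of the robot, y to its left, z up, the work surface at z = 0. Lengths are in m, angles in rad, forces in N, time in s.
With the tool pointing down it reaches from about 0.375 to 0.9 m from the base axis. Payload 3.1 kg.
Tool frame: the origin (TCP) lies on the mounting face of the last link; the fingertips stand 173 mm ahead of it and the grasp point (between the pads) lies 155 mm ahead of it; z points along the fingers, y is the direction in which the jaws open and shut (so a half turn about z gives the same grasp; the last joint's range is limited). The gripper opens to 85 mm and grips with 20 to 120 N. Pads are 22 mm wide; open, the fingers measure 114 mm over their backs; the gripper's body (76 mm by 85 mm) begins 54 mm behind the grasp point. The pads swing forward as they close: fully open they stand 13 mm farther back than shut.
Start: joints at [-1.431, 0.527, 1.433, -0, 1.181, -0.178], TCP at [0.196, -0.593, 0.405] pointing down, gripper open.
Joint ranges: [-3.08, 3.08], [-0.75, 2.2], [0.22, 2.44], [-1.43, 4.57], [0, 2.65], [-2.85, 2.85]. Speed limits (rad/s): [2.79, 2.79, 3.14, 3.14, 3.14, 3.14].

### API

Orientations are given as [roll, pitch, yaw] about the fixed x, y, z axes, in that order (R = Rz(yaw) Ry(pitch) Rx(roll)).
In Python, from cell import * gives the robot as it stands.
- The arm moves only by the tool apply_moves, never from a script. Its argument "rows" is a list of rows, each an object of numbers: "dx", "dy", "dz": the shift along the world's x, y, z each as a share of 250 mm, from -1 to 1; "wx", "wy", "wz": the turn, a rotation vector about the world's x, y, z each as a share of 2 rad, from -1 to 1; "claw": the gripper's target within -1 to 1 (shut at 1, half-way at 0, fully open at -1). In form: [{"dx": .., "dy": .., "dz": .., "wx": .., "wy": .., "wz": .., "claw": ..}, ...]. A call has 1 to 5 rows; each row shifts and turns the commanded pose from where the row before left it; what a row does not reach is not made up. A row lasts 1/8 s, in which the tool goes at most 62.5 mm and 10.7 degrees, less where a joint would pass 70% of its speed; a pose out of reach is approached as far as the arm can. A call with a number of a shift or a turn outside -1 to 1 is refused whole. A call with a gripper value outside its range is refused whole. The fingers move at their own pace and stop on an object; "force" is the grip in N (left out, the last holds). Time passes only in rows, so rows that do not move let the fingers close. It gives the time, the measured TCP pose, the force and the opening at its end, in the units of the state.
- get_obs(): the state, without advancing time (a new reading comes with each control period).
- read_camera(name): name is "scene" or "top"; returns a dict with "pixels" (420x560x3 uint8, red, green, blue), "fx", "fy", "cx", "cy" (pixels), "k1" (the pictures are not rectified: a ray, as slopes to the right and down, at radius r is drawn at 1 + k1 r^2 times it, then the intrinsics apply), "extrinsics" (4x4, takes a point from camera to world coordinates). Camera axes: x right, y up, looking along -z (the intrinsics and any distortion apply to the point x, -y, -z); pixel columns grow to the right and rows downward; lengths in m; the calibration is good to about 2 mm. A picture is of the moment at which its call begins. There is no depth.
- finish_job(): hands the job in, once; it reports no verdict.
The state is a dict: "time_s": time; "joint_pos": joint angles; "dq": joint speeds; "tau": joint torques, N m; "tool_pos": TCP position; "tcp_rot": TCP orientation; "ft_force": force on the tool from outside, world axes, zero at the start; "moment": the same for the moment, N m; "width": opening from 0.0 (shut) to 1.0 (fully open).
Only numpy, scipy, OpenCV 4.12 (cv2) and the standard library are available. Lean on these libraries where they do the work, as an engineer would, in place of code of your own. Each camera call takes 0.05 s, during which the arm holds its last target. There are 200 camera calls.

## Working session

There is one attempt and no reset: what is moved stays moved. The work goes in short steps, Python scripts to look and compute and a tool call to move; the robot and the scene stay as the last step left them, time stands still between calls to the robot, and variables do not carry over. Pictures are saved under pics/ and viewed, about 8 in all and at most 12, crops included, and the job is handed in when it is done.

Besides the shell and the picture viewer there is one more tool, called after ">>>" as name(argument=value, ...), one argument or row to a line, values as JSON. apply_moves: Moves the arm, as the interface text tells. Its arguments: {"type":"object","properties":{"rows":{"type":"array"},"force":{"type":"number"}},"required":["rows"]}

```bash
mkdir -p pics; ls
cat > h.py <<'E'
from cell import *
import numpy as np, cv2
def ray(c,u,v):
    K=np.array([[c['fx'],0,c['cx']],[0,c['fy'],c['cy']],[0,0,1]])
    p=cv2.undistortPoints(np.array([[[u,v]]],float),K,np.array([c['k1'],0,0,0,0.]))[0,0]
    # exact inverse of model by iteration handled by cv2
    E=np.array(c['extrinsics']); d=E[:3,:3]@np.array([p[0],-p[1],-1]); return E[:3,3],d/np.linalg.norm(d)
def on(c,u,v,z):
    o,d=ray(c,u,v); return o+d*(z-o[2])/d[2]
def tri(c1,p1,c2,p2):
    o1,d1=ray(c1,*p1);o2,d2=ray(c2,*p2)
    t=np.linalg.lstsq(np.c_[d1,-d2],o2-o1,rcond=None)[0]
    a,b=o1+t[0]*d1,o2+t[1]*d2; return (a+b)/2,np.linalg.norm(a-b)
def proj(c,P):
    E=np.array(c['extrinsics']);p=E[:3,:3].T@(np.array(P)-E[:3,3]);x,y=p[0]/-p[2],-p[1]/-p[2]
    f=1+c['k1']*(x*x+y*y);return np.round([c['cx']+c['fx']*x*f,c['cy']+c['fy']*y*f],1)
def save(c,n,box=None,s=1):
    im=cv2.cvtColor(np.array(c['pixels']),cv2.COLOR_RGB2BGR)
    if box: im=im[box[1]:box[3],box[0]:box[2]]
    cv2.imwrite('pics/'+n,cv2.resize(im,None,fx=s,fy=s,interpolation=cv2.INTER_CUBIC))
E
python3 - <<'E'
from h import *
import pickle
o=get_obs();print({k:np.round(v,3) for k,v in o.items()})
D={}
for n in ['scene','top']:
    c=read_camera(n);D[n]=c;save(c,n+'0.png',s=1.42);print(n,c['fx'],c['k1'],np.round(c['extrinsics'],3).tolist())
pickle.dump(D,open('d0.pkl','wb'))
E
```

```text
pics
{'time_s': np.float64(0.0), 'joint_pos': array([-1.43 ,  0.528,  1.434,  0.   ,  1.181, -0.178]), 'dq': array([ 0.   , -0.   ,  0.   , -0.001,  0.001, -0.001]), 'tau': array([ 2.0000e-03, -4.4235e+01, -1.7803e+01, -0.0000e+00,  9.0000e-03,
       -0.0000e+00]), 'tool_pos': array([ 0.196, -0.593,  0.404]), 'tcp_rot': array([-3.139, -0.   ,  0.319]), 'ft_force': array([1.517, 0.119, 0.617]), 'moment': array([ 0.   , -0.02 , -0.056]), 'width': np.float64(0.999)}
scene 406.58943999703524 -0.018765893652304452 [[0.848, -0.36, 0.388, 0.871], [0.529, 0.598, -0.602, -0.349], [-0.015, 0.716, 0.698, 0.572], [0.0, 0.0, 0.0, 1.0]]
top 499.0590009511107 -0.10159611907836437 [[-0.02, 0.995, -0.1, 0.525], [-1.0, -0.022, -0.014, 0.018], [-0.016, 0.099, 0.995, 1.083], [0.0, 0.0, 0.0, 1.0]]
```

View pics/scene0.png

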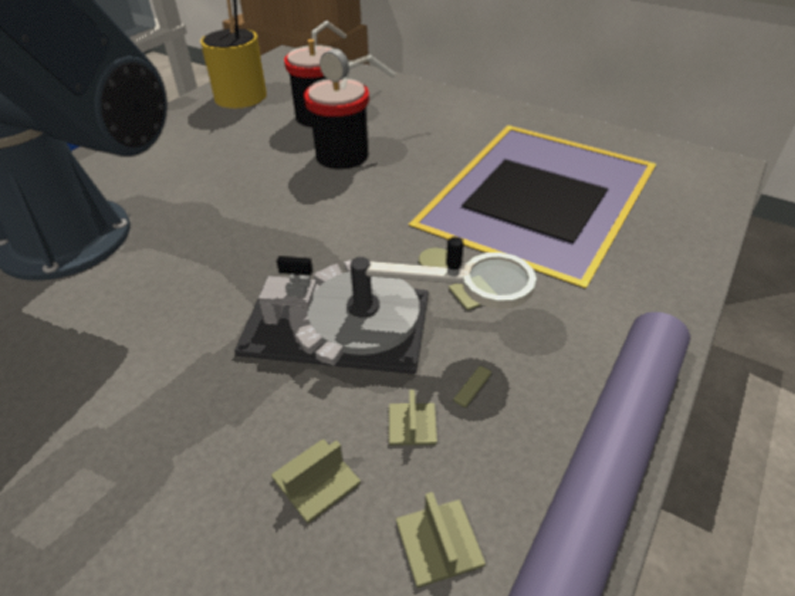

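View pics/top0.png

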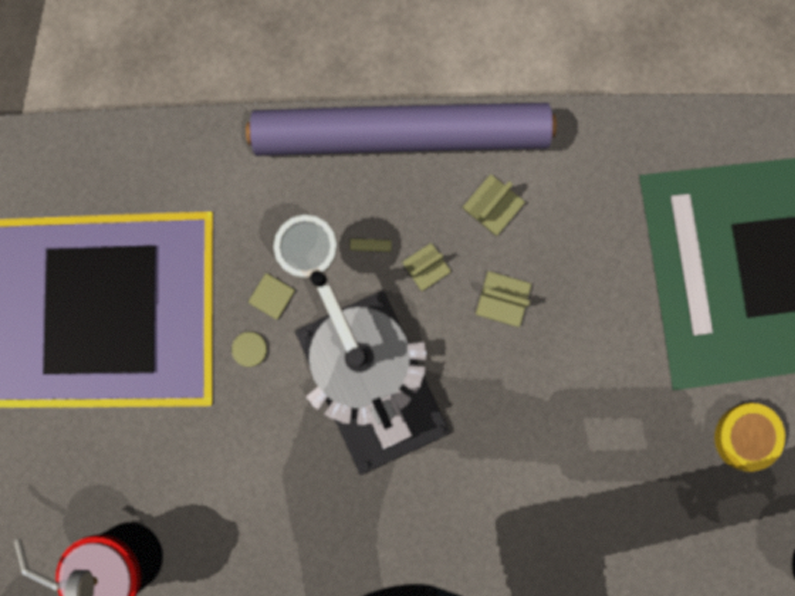

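Scene: knob (295,265), column (360,265), post (455,253) and lens (500,277). Three T coupons: A (412,420), B (315,478), C (440,540). Top: lens (305,246), column (360,355), knob (383,412). The same Ts: A (427,267), B (504,298), C (495,205). A is the smallest, so I choose A. I'll check it with measurements and a crop.

Run:
```python
from h import *
import pickle
D=pickle.load(open('d0.pkl','rb'));S,T=D['scene'],D['top'];k=np.array(T['pixels']).shape[1]/795.
k=1/1.42
P={'lens':((500,277),(305,246)),'post_top':((455,240),(319,278)),'col_top':((360,261),(360,355)),'knob':((295,265),(383,413))}
for n,(a,b) in P.items():
    p,e=tri(S,np.array(a)*k,T,np.array(b)*k);print(n,p.round(4),round(e,4))
# pale laminate contours in top view
hsv=cv2.cvtColor(np.array(T['pixels']),cv2.COLOR_RGB2HSV)
m=cv2.inRange(hsv,(22,60,60),(36,200,255))
cs,_=cv2.findContours(m,0,2)
for c in cs:
    if cv2.contourArea(c)>60:
        (x,y),wh,a=cv2.minAreaRect(c);print('top lam px*1.42',round(x/k),round(y/k),np.round(wh,1),round(a),'on z=.006',on(T,x,y,.006).round(3))
# crops side by side
a=cv2.cvtColor(np.array(S['pixels']),cv2.COLOR_RGB2BGR)[170:310,150:350];b=cv2.cvtColor(np.array(T['pixels']),cv2.COLOR_RGB2BGR)[140:340,160:390]
a=cv2.resize(a,(400*1,280));a=cv2.resize(a,(400,280));b=cv2.resize(b,None,fx=3,fy=3,interpolation=2)[:,:]
cv2.imwrite('pics/c1.png',b[:600])
```

```text
lens [0.6951 0.1573 0.1093] 0.0016
post_top [0.6434 0.1319 0.1616] 0.0027
col_top [0.5421 0.0823 0.1224] 0.0029
knob [0.4619 0.053  0.1026] 0.002
top lam px*1.42 750 437 [49. 50.] 90 on z=.006 [ 0.403 -0.505  0.006]
top lam px*1.42 248 349 [24. 25.] 0 on z=.006 [0.556 0.26  0.006]
top lam px*1.42 271 296 [24.9 25.2] 31 on z=.006 [0.637 0.225 0.006]
top lam px*1.42 504 299 [34.6 32.6] 17 on z=.006 [ 0.624 -0.132  0.006]
top lam px*1.42 427 266 [25.5 26.9] 56 on z=.006 [ 0.677 -0.015  0.006]
top lam px*1.42 370 244 [29.2  8.6] 2 on z=.006 [0.712 0.071 0.006]
top lam px*1.42 106 309 [139. 150.] 90 on z=.006 [0.621 0.485 0.006]
top lam px*1.42 495 202 [32.3 35.5] 40 on z=.006 [ 0.775 -0.124  0.006]
```

View pics/c1.png

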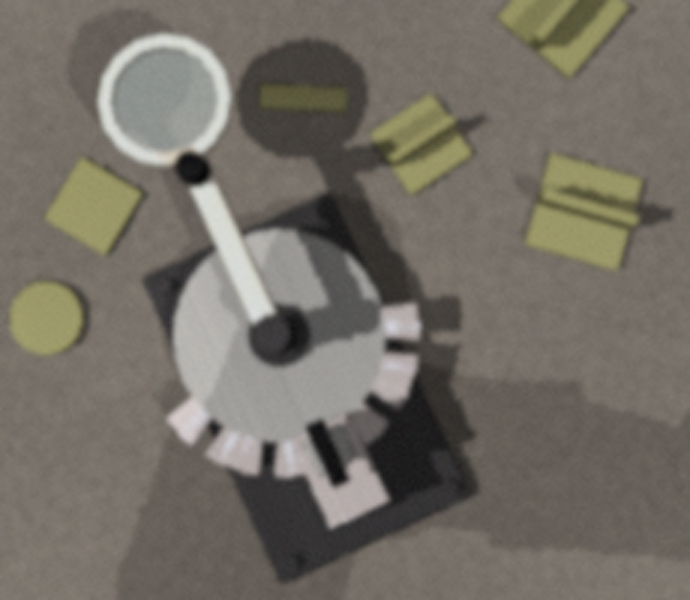

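Top crop: the chosen T, A, is at crop (422,145), about 54 mm, clearly smaller than its two look-alikes (~70 mm). The knob bar is at crop (328,453). A lies 166 mm from the pivot at swing ≈ -1.05, which fits a notch. Next I'll refine the knob, using close crops from both views.

Run:
```python
from h import *
import pickle
D=pickle.load(open('d0.pkl','rb'));S,T=D['scene'],D['top'];k=1/1.42
piv=on(T,275/3+160,331/3+140,.115)[:2];lens=on(T,165/3+160,98/3+140,.113)[:2];post=on(T,193/3+160,166/3+140,.160)[:2]
print(piv,lens,post,[np.degrees(np.arctan2(*(q-piv)[::-1])) for q in(lens,post)],[np.linalg.norm(q-piv) for q in (lens,post)])
print('tee A foot',on(T,422/3+160,145/3+140,.006))
for z in (.112,.10): print('knob ends',on(T,313/3+160,426/3+140,z),on(T,340/3+160,482/3+140,z))
th=np.radians(26.1);K=np.r_[piv-.085*np.array([np.cos(th),np.sin(th)]),.112];print('exp knob',K)
u=np.array([np.cos(th),np.sin(th),0]);v=np.array([-u[1],u[0],0])
out=[]
for c,b in ((T,(220,240,320,340)),(S,(150,150,250,250))):
    im=cv2.cvtColor(np.array(c['pixels']),cv2.COLOR_RGB2BGR)[b[1]:b[3],b[0]:b[2]];im=cv2.resize(im,None,fx=4,fy=4,interpolation=2);im=cv2.convertScaleAbs(im,alpha=1.5)
    q=[tuple(((proj(c,K+a*.022*u+d*.006*v)-b[:2])*4).astype(int).tolist()) for a,d in((1,1),(1,-1),(-1,-1),(-1,1))]
    cv2.polylines(im,[np.array(q)],True,(0,0,255),1);out.append(im)
cv2.imwrite('pics/c2.png',np.hstack(out))
```

```text
[0.54056343 0.0854307 ] [0.6949013  0.15588528] [0.64331134 0.1319458 ] [np.float64(24.53649409528735), np.float64(24.35677991919109)] [np.float64(0.16965856216224154), np.float64(0.11278647606280612)]
tee A foot [ 0.67470065 -0.01578449  0.006     ]
knob ends [0.47903168 0.06211006 0.112     ] [0.44290745 0.04541033 0.112     ]
knob ends [0.47846437 0.06265221 0.1       ] [0.44189372 0.0457461  0.1       ]
exp knob [0.46423108 0.04803587 0.112     ]
```

View pics/c2.png

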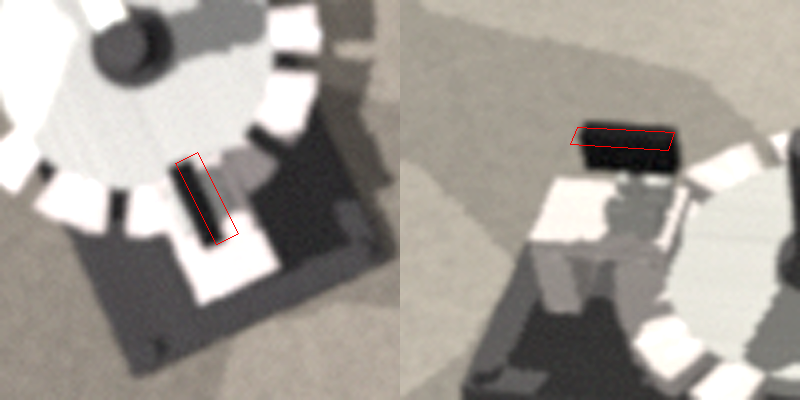

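Both views show the bar slightly off the predicted outline: its centre is at crop (196,205) in top and (632,133) in scene. Its angle is about 24°.

Run:
```python
from h import *
import pickle
D=pickle.load(open('d0.pkl','rb'));S,T=D['scene'],D['top']
print(tri(S,(208,183.25),T,(269,291.25)))
p=np.array([.462,.0525,0]);t=get_obs()['tool_pos'];print(p-t)
```

```text
(array([0.46194333, 0.05451023, 0.10926484]), np.float64(0.0028362478236971756))
[ 0.26613397  0.64568183 -0.40383618]
```

>>> apply_moves(
  rows=[
    {"dx": 0.089, "dy": 0.215, "wz": 0.053, "claw": -1},
    {"dx": 0.089, "dy": 0.215},
    {"dx": 0.089, "dy": 0.215},
    {"dx": 0.089, "dy": 0.215},
    {"dx": 0.089, "dy": 0.215},
  ],
  force=40,
)

```text
invalid input
```

>>> apply_moves(
  rows=[
    {"dx": 0.089, "dy": 0.215},
    {"dx": 0.089, "dy": 0.215},
    {"dx": 0.089, "dy": 0.215},
    {"dx": 0.089, "dy": 0.215},
    {"dx": 0.089, "dy": 0.215},
  ],
)

```text
invalid input
```

>>> apply_moves(
  rows=[
    {"dx": 0.089, "dy": 0.215, "dz": -0.1},
    {"dx": 0.089, "dy": 0.215, "dz": -0.1},
    {},
    {},
  ],
)

```text
invalid input
```

>>> apply_moves(
  rows=[
    {"dx": 0.089, "dy": 0.215, "dz": 0, "wx": 0, "wy": 0, "wz": 0.053, "claw": -1},
    {"dx": 0.089, "dy": 0.215, "dz": 0, "wx": 0, "wy": 0, "wz": 0, "claw": -1},
    {"dx": 0.089, "dy": 0.215, "dz": 0, "wx": 0, "wy": 0, "wz": 0, "claw": -1},
    {"dx": 0.089, "dy": 0.215, "dz": 0, "wx": 0, "wy": 0, "wz": 0, "claw": -1},
    {"dx": 0.089, "dy": 0.215, "dz": 0, "wx": 0, "wy": 0, "wz": 0, "claw": -1},
  ],
  force=40,
)

```text
time_s: 0.72
tool_pos: [0.3075, -0.3229, 0.4045]
tcp_rot: [-3.141, -0.0, 0.424]
ft_force: [1.3, -0.2, -0.3]
width: 1.003
```

>>> apply_moves(
  rows=[
    {"dx": 0.089, "dy": 0.215, "dz": 0, "wx": 0, "wy": 0, "wz": 0, "claw": -1},
    {"dx": 0.089, "dy": 0.215, "dz": 0, "wx": 0, "wy": 0, "wz": 0, "claw": -1},
    {"dx": 0.089, "dy": 0.215, "dz": 0, "wx": 0, "wy": 0, "wz": 0, "claw": -1},
    {"dx": 0.089, "dy": 0.215, "dz": 0, "wx": 0, "wy": 0, "wz": 0, "claw": -1},
    {"dx": 0.089, "dy": 0.215, "dz": 0, "wx": 0, "wy": 0, "wz": 0, "claw": -1},
  ],
)

```text
time_s: 1.35
tool_pos: [0.4188, -0.0542, 0.4047]
tcp_rot: [3.141, -0.0, 0.425]
ft_force: [0.6, -0.5, -1.0]
width: 1.0
```

>>> apply_moves(
  rows=[
    {"dx": 0.089, "dy": 0.215, "dz": -0.12, "wx": 0, "wy": 0, "wz": 0, "claw": -1},
    {"dx": 0.08, "dy": 0.215, "dz": -0.12, "wx": 0, "wy": 0, "wz": 0, "claw": -0.5},
    {"dx": 0, "dy": 0, "dz": 0, "wx": 0, "wy": 0, "wz": 0, "claw": -0.5},
    {"dx": 0, "dy": 0, "dz": 0, "wx": 0, "wy": 0, "wz": 0, "claw": -0.5},
  ],
)

```text
time_s: 1.85
tool_pos: [0.4588, 0.0472, 0.347]
tcp_rot: [-3.141, 0.001, 0.426]
ft_force: [-0.3, 0.6, -0.1]
width: 0.749
```

Run:
```python
from h import *
import pickle
o=get_obs();print(o['tool_pos'],o['tcp_rot'],o['joint_pos'])
S=read_camera('scene');T=read_camera('top')
K=np.array([.462,.0535,.112]);print(proj(S,K),proj(T,K))
a=[]
for c,b in((S,(140,110,280,250)),(T,(200,220,340,360))):
    im=cv2.cvtColor(np.array(c['pixels']),cv2.COLOR_RGB2BGR)[b[1]:b[3],b[0]:b[2]];a.append(cv2.resize(im,(400,400),interpolation=2))
cv2.imwrite('pics/c3.png',np.hstack(a))
```

```text
[0.45882435 0.04718458 0.34695852] [-3.14149036e+00  9.66100262e-04  4.25834750e-01] [-1.40442302e-01  4.02095087e-01  1.89319827e+00 -5.76431527e-04
  8.47169549e-01  1.00490117e+00]
[206.7 182.5] [269.  290.8]
```

View pics/c3.png

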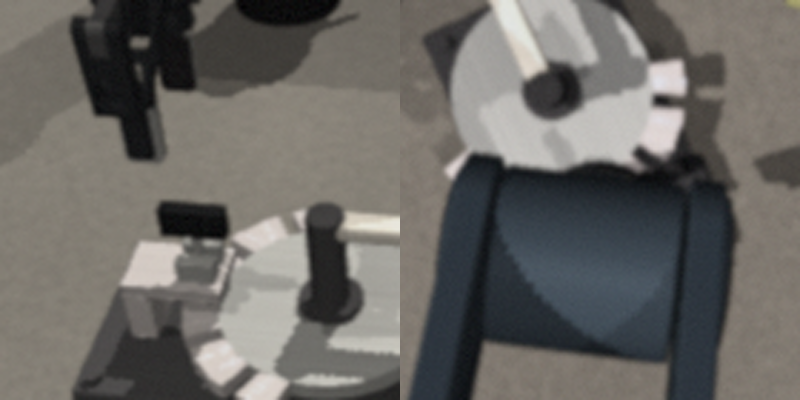

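The fingers hover above and behind the knob in scene (crop 192,220). Nothing else is in the way. Descend and grip.

>>> apply_moves(
  rows=[
    {"dx": 0.013, "dy": 0.024, "dz": -0.12, "wx": 0, "wy": 0, "wz": 0, "claw": -0.4},
    {"dx": 0, "dy": 0, "dz": -0.12, "wx": 0, "wy": 0, "wz": 0, "claw": -0.4},
    {"dx": 0, "dy": 0, "dz": -0.12, "wx": 0, "wy": 0, "wz": 0, "claw": -0.4},
    {"dx": 0, "dy": 0, "dz": 0, "wx": 0, "wy": 0, "wz": 0, "claw": -0.4},
  ],
)

```text
time_s: 2.45
tool_pos: [0.4618, 0.0518, 0.2564]
tcp_rot: [-3.14, 0.003, 0.422]
ft_force: [0.1, -0.5, 0.8]
width: 0.702
```

>>> apply_moves(
  rows=[
    {"dx": 0, "dy": 0, "dz": 0, "wx": 0, "wy": 0, "wz": 0, "claw": 1},
    {"dx": 0, "dy": 0, "dz": 0, "wx": 0, "wy": 0, "wz": 0, "claw": 1},
    {"dx": 0, "dy": 0, "dz": 0, "wx": 0, "wy": 0, "wz": 0, "claw": 1},
    {"dx": 0, "dy": 0, "dz": 0, "wx": 0, "wy": 0, "wz": 0, "claw": 1},
    {"dx": 0, "dy": 0, "dz": 0, "wx": 0, "wy": 0, "wz": 0, "claw": 1},
  ],
  force=40,
)

```text
time_s: 3.08
tool_pos: [0.4619, 0.0544, 0.2585]
tcp_rot: [-3.14, -0.002, 0.424]
ft_force: [-1.0, 6.6, 6.7]
width: 0.137
```

>>> apply_moves(
  rows=[
    {"dx": -0.003, "dy": 0.008, "dz": 0.04, "wx": 0, "wy": 0, "wz": 0, "claw": 1},
    {"dx": 0, "dy": 0, "dz": 0.036, "wx": 0, "wy": 0, "wz": 0, "claw": 1},
    {"dx": 0, "dy": 0, "dz": 0, "wx": 0, "wy": 0, "wz": 0, "claw": 1},
    {"dx": 0, "dy": 0, "dz": 0, "wx": 0, "wy": 0, "wz": 0, "claw": 1},
  ],
)

```text
time_s: 3.58
tool_pos: [0.4617, 0.0552, 0.276]
tcp_rot: [3.141, -0.001, 0.424]
ft_force: [1.6, 0.4, -8.8]
width: 0.132
```

>>> apply_moves(
  rows=[
    {"dx": 0, "dy": 0, "dz": 0, "wx": 0, "wy": 0, "wz": 0.08, "claw": 1},
    {"dx": 0, "dy": 0, "dz": 0, "wx": 0, "wy": 0, "wz": 0.08, "claw": 1},
    {"dx": 0, "dy": 0, "dz": 0, "wx": 0, "wy": 0, "wz": 0.08, "claw": 1},
    {"dx": 0, "dy": 0, "dz": 0, "wx": 0, "wy": 0, "wz": 0.08, "claw": 1},
    {"dx": 0, "dy": 0, "dz": 0, "wx": 0, "wy": 0, "wz": 0, "claw": 1},
  ],
)

```text
time_s: 4.2
tool_pos: [0.4613, 0.0556, 0.2757]
tcp_rot: [-3.14, -0.001, 1.062]
ft_force: [2.2, 4.1, -9.8]
width: 0.129
```

>>> apply_moves(
  rows=[
    {"dx": 0, "dy": 0, "dz": 0, "wx": 0, "wy": 0, "wz": 0.08, "claw": 1},
    {"dx": 0, "dy": 0, "dz": 0, "wx": 0, "wy": 0, "wz": 0.08, "claw": 1},
    {"dx": 0, "dy": 0, "dz": 0, "wx": 0, "wy": 0, "wz": 0.08, "claw": 1},
    {"dx": 0, "dy": 0, "dz": 0, "wx": 0, "wy": 0, "wz": 0.08, "claw": 1},
    {"dx": 0, "dy": 0, "dz": 0, "wx": 0, "wy": 0, "wz": 0, "claw": 1},
  ],
)

```text
time_s: 4.82
tool_pos: [0.4606, 0.0558, 0.2756]
tcp_rot: [-3.139, -0.002, 1.702]
ft_force: [0.6, 5.1, -8.8]
width: 0.136
```

>>> apply_moves(
  rows=[
    {"dx": 0, "dy": -0.006, "dz": -0.016, "wx": 0, "wy": 0, "wz": 0, "claw": 1},
    {"dx": 0, "dy": 0, "dz": 0, "wx": 0, "wy": 0, "wz": 0, "claw": 1},
    {"dx": 0, "dy": 0, "dz": 0, "wx": 0, "wy": 0, "wz": 0, "claw": 1},
  ],
)

```text
time_s: 5.2
tool_pos: [0.4605, 0.0551, 0.2723]
tcp_rot: [-3.14, -0.004, 1.7]
ft_force: [-0.9, 10.4, -2.5]
width: 0.128
```

>>> apply_moves(
  rows=[
    {"dx": 0, "dy": 0, "dz": 0, "wx": 0, "wy": 0, "wz": 0, "claw": -0.4},
    {"dx": 0, "dy": 0, "dz": 0, "wx": 0, "wy": 0, "wz": 0, "claw": -0.4},
    {"dx": 0, "dy": 0, "dz": 0, "wx": 0, "wy": 0, "wz": 0, "claw": -0.4},
    {"dx": 0, "dy": 0, "dz": 0, "wx": 0, "wy": 0, "wz": 0, "claw": -0.4},
  ],
)

```text
time_s: 5.7
tool_pos: [0.4616, 0.0535, 0.2722]
tcp_rot: [3.141, 0.0, 1.704]
ft_force: [0.2, 0.0, 0.6]
width: 0.703
```

>>> apply_moves(
  rows=[
    {"dx": 0, "dy": 0, "dz": 0.2, "wx": 0, "wy": 0, "wz": 0, "claw": -0.4},
    {"dx": 0, "dy": 0, "dz": 0.2, "wx": 0, "wy": 0, "wz": 0, "claw": -0.4},
    {"dx": 0, "dy": 0, "dz": 0, "wx": 0, "wy": 0, "wz": 0, "claw": -0.4},
  ],
)

```text
time_s: 6.08
tool_pos: [0.4626, 0.0536, 0.3755]
tcp_rot: [3.133, 0.002, 1.705]
ft_force: [0.6, -0.8, -0.3]
width: 0.701
```

Run:
```python
from h import *
o=get_obs();print(o['joint_pos'],o['ft_force'])
S=read_camera('scene');save(S,'s4.png',(130,90,400,300),2.5)
```

```text
[-1.25318013e-01  3.58071619e-01  1.85553330e+00 -1.28157174e-04
  9.19025683e-01 -2.59030966e-01] [ 0.60727609 -0.7836298  -0.33360571]
```

View pics/s4.png

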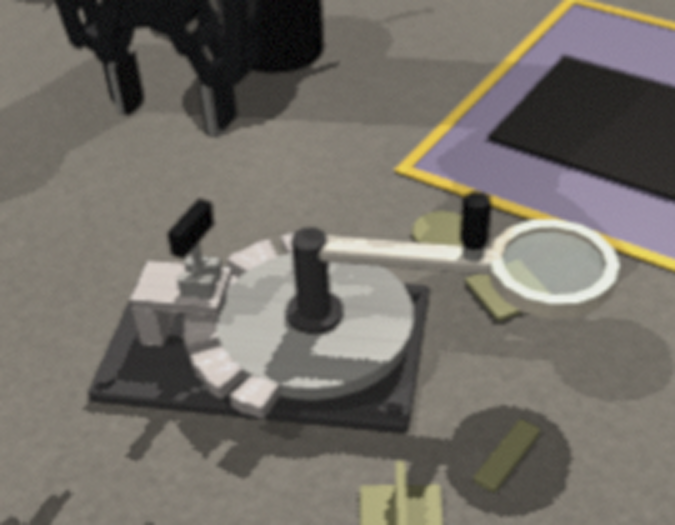

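Parked out: the knob is turned and raised at (190,228), and the fingers are clear. Now to the grip post.

>>> apply_moves(
  rows=[
    {"dx": 0.15, "dy": 0.064, "dz": 0, "wx": 0, "wy": 0, "wz": -0.08, "claw": -0.4},
    {"dx": 0.15, "dy": 0.064, "dz": 0, "wx": 0, "wy": 0, "wz": -0.08, "claw": -0.4},
    {"dx": 0.15, "dy": 0.064, "dz": 0, "wx": 0, "wy": 0, "wz": -0.08, "claw": -0.4},
    {"dx": 0.15, "dy": 0.064, "dz": 0, "wx": 0, "wy": 0, "wz": -0.08, "claw": -0.4},
    {"dx": 0.128, "dy": 0.064, "dz": 0, "wx": 0, "wy": 0, "wz": -0.08, "claw": -0.4},
  ],
)

```text
time_s: 6.75
tool_pos: [0.6443, 0.1341, 0.3696]
tcp_rot: [-3.139, 0.003, 0.899]
ft_force: [-0.0, -0.4, 0.5]
width: 0.697
```

>>> apply_moves(
  rows=[
    {"dx": 0, "dy": 0, "dz": 0, "wx": 0, "wy": 0, "wz": -0.08, "claw": -0.4},
    {"dx": 0, "dy": 0, "dz": 0, "wx": 0, "wy": 0, "wz": -0.08, "claw": -0.4},
    {"dx": 0, "dy": 0, "dz": 0, "wx": 0, "wy": 0, "wz": -0.08, "claw": -0.4},
    {"dx": 0, "dy": 0, "dz": 0, "wx": 0, "wy": 0, "wz": 0, "claw": -0.4},
  ],
)

```text
time_s: 7.25
tool_pos: [0.643, 0.1336, 0.3698]
tcp_rot: [-3.14, 0.004, 0.426]
ft_force: [0.0, 0.7, -0.1]
width: 0.699
```

Run:
```python
from h import *
o=get_obs();print(o['tool_pos'],o['tcp_rot'],o['joint_pos'])
S=read_camera('scene');print(proj(S,[.6445,.1335,.160]),proj(S,[o['tool_pos'][0],o['tool_pos'][1],o['tool_pos'][2]-.165]))
save(S,'s5.png',(230,60,430,260),2.5)
```

```text
[0.64301436 0.13361126 0.36984398] [-3.14011855  0.00377393  0.42641934] [ 3.50587115e-02  6.08785231e-01  1.38045548e+00 -8.40133389e-05
  1.15640282e+00  1.17947246e+00]
[320.6 169.6] [321.4 146.5]
```

View pics/s5.png

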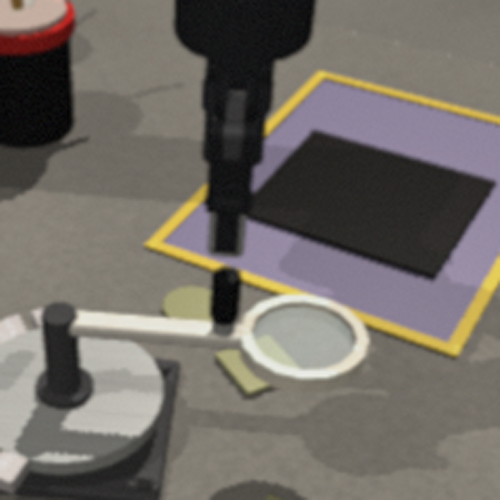

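Fingers at (228,220) stand directly above the post (226,295), and the projected target matches. Descend and grip.

>>> apply_moves(
  rows=[
    {"dx": 0.004, "dy": 0, "dz": -0.14, "wx": 0, "wy": 0, "wz": 0, "claw": -0.4},
    {"dx": 0, "dy": 0, "dz": -0.14, "wx": 0, "wy": 0, "wz": 0, "claw": -0.4},
    {"dx": 0, "dy": 0, "dz": 0, "wx": 0, "wy": 0, "wz": 0, "claw": -0.4},
  ],
)

```text
time_s: 7.68
tool_pos: [0.643, 0.1336, 0.2985]
tcp_rot: [-3.138, 0.008, 0.426]
ft_force: [0.2, 0.0, 0.9]
width: 0.699
```

>>> apply_moves(
  rows=[
    {"dx": 0, "dy": 0, "dz": 0, "wx": 0, "wy": 0, "wz": 0, "claw": 1},
    {"dx": 0, "dy": 0, "dz": 0, "wx": 0, "wy": 0, "wz": 0, "claw": 1},
    {"dx": 0, "dy": 0, "dz": 0, "wx": 0, "wy": 0, "wz": 0, "claw": 1},
    {"dx": 0, "dy": 0, "dz": 0, "wx": 0, "wy": 0, "wz": 0, "claw": 1},
  ],
  force=20,
)

```text
time_s: 8.18
tool_pos: [0.645, 0.1339, 0.3039]
tcp_rot: [3.141, -0.003, 0.425]
ft_force: [-0.6, 0.5, 6.9]
width: 0.229
```

Run:
```python
import numpy as np
from cell import *
o=get_obs();t=o['tool_pos'];print(t,o['ft_force'])
p=np.array([.540,.087]);r=t[:2]-p;a=np.arctan2(r[1],r[0]);R=np.hypot(*r);print(R,a)
# 8 rows chord
n=8;q=a+np.linspace(0,-1.047,n+1);P=R*np.c_[np.cos(q),np.sin(q)];print((np.diff(P,axis=0)/.25).round(4).tolist(),-1.047/n/2, p+P[-1])
```

```text
[0.64504507 0.13393078 0.30393374] [-0.56237133  0.476074    6.94323404]
0.11505201250928655 0.42016295073629983
[[0.0209, -0.0564], [0.0134, -0.0587], [0.0056, -0.0599], [-0.0023, -0.0601], [-0.0101, -0.0593], [-0.0178, -0.0575], [-0.0251, -0.0547], [-0.032, -0.0509]] -0.0654375 [0.63317912 0.01951209]
```

>>> apply_moves(
  rows=[
    {"dx": 0.021, "dy": -0.056, "dz": 0.012, "wx": 0, "wy": 0, "wz": -0.065, "claw": 1},
    {"dx": 0.013, "dy": -0.059, "dz": 0, "wx": 0, "wy": 0, "wz": -0.065, "claw": 1},
    {"dx": 0.006, "dy": -0.06, "dz": 0, "wx": 0, "wy": 0, "wz": -0.065, "claw": 1},
    {"dx": -0.002, "dy": -0.06, "dz": 0, "wx": 0, "wy": 0, "wz": -0.065, "claw": 1},
  ],
)

```text
time_s: 8.68
tool_pos: [0.6539, 0.0747, 0.304]
tcp_rot: [-3.141, 0.001, -0.099]
ft_force: [0.6, 1.1, -4.4]
width: 0.228
```

>>> apply_moves(
  rows=[
    {"dx": -0.01, "dy": -0.059, "dz": 0, "wx": 0, "wy": 0, "wz": -0.065, "claw": 1},
    {"dx": -0.018, "dy": -0.058, "dz": 0, "wx": 0, "wy": 0, "wz": -0.065, "claw": 1},
    {"dx": -0.025, "dy": -0.055, "dz": 0, "wx": 0, "wy": 0, "wz": -0.065, "claw": 1},
    {"dx": -0.032, "dy": -0.051, "dz": 0, "wx": 0, "wy": 0, "wz": -0.065, "claw": 1},
    {"dx": 0, "dy": 0, "dz": 0, "wx": 0, "wy": 0, "wz": 0, "claw": 1},
  ],
)

```text
time_s: 9.3
tool_pos: [0.6317, 0.0186, 0.304]
tcp_rot: [3.14, 0.003, -0.615]
ft_force: [0.1, 0.6, -5.8]
width: 0.224
```

>>> apply_moves(
  rows=[
    {"dx": 0, "dy": 0, "dz": 0, "wx": 0, "wy": 0, "wz": 0, "claw": 1},
    {"dx": 0, "dy": 0, "dz": 0, "wx": 0, "wy": 0, "wz": 0, "claw": 1},
  ],
)

```text
time_s: 9.55
tool_pos: [0.6323, 0.0196, 0.304]
tcp_rot: [3.14, 0.002, -0.613]
ft_force: [-1.8, -1.4, -7.7]
width: 0.227
```

Run:
```python
from h import *
import pickle
o=get_obs();t=o['tool_pos'];print(t,o['ft_force'],o['tcp_rot'])
for p in ([.540,.087],[.5395,.0885],[.5406,.0854]):
  r=t[:2]-p;print(np.hypot(*r),np.arctan2(r[1],r[0]))
S=read_camera('scene');T=read_camera('top');pickle.dump((S,T),open('d6.pkl','wb'))
a=[]
for c,b in((S,(170,150,390,350)),(T,(170,120,390,320))):
    im=cv2.cvtColor(np.array(c['pixels']),cv2.COLOR_RGB2BGR)[b[1]:b[3],b[0]:b[2]];a.append(cv2.resize(im,(400,364),interpolation=2))
cv2.imwrite('pics/c6.png',np.hstack(a))
```

```text
[0.63228982 0.01959797 0.30404156] [-1.75281272 -1.42013432 -7.69556881] [ 3.13987244e+00  2.09466390e-03 -6.13156418e-01]
0.11428230388654055 -0.6307930600834312
0.11557439552296957 -0.6387226447215492
0.1128580112002827 -0.6224796438848436
```

View pics/c6.png

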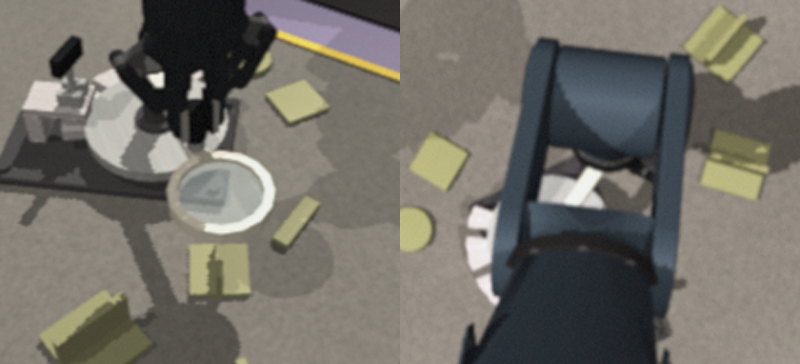

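The lens hangs at crop (221,190), short of the tee (219,270) in the image only because it is 0.1 m higher. The post chord is 115.0 mm, which is exactly 60°. I'll check by rays, then release.

Run:
```python
from h import *
import pickle
S,T=pickle.load(open('d6.pkl','rb'))
print('lens',on(S,170+221*.55,150+191*.55,.110),'tee foot',on(S,170+219*.55,150+271*.55,.006),'exp lens',np.array([.540,.087])+.17*np.array([np.cos(-.63),np.sin(-.63)]))
```

```text
lens [ 0.67543609 -0.01140833  0.11      ] tee foot [ 0.67796068 -0.01766691  0.006     ] exp lens [ 0.67736468 -0.01315461]
```

>>> apply_moves(
  rows=[
    {"dx": 0, "dy": 0, "dz": 0, "wx": 0, "wy": 0, "wz": 0, "claw": -0.4},
    {"dx": 0, "dy": 0, "dz": 0, "wx": 0, "wy": 0, "wz": 0, "claw": -0.4},
    {"dx": 0, "dy": 0, "dz": 0, "wx": 0, "wy": 0, "wz": 0, "claw": -0.4},
    {"dx": 0, "dy": 0, "dz": 0.16, "wx": 0, "wy": 0, "wz": 0, "claw": -0.4},
    {"dx": 0, "dy": 0, "dz": 0.16, "wx": 0, "wy": 0, "wz": 0, "claw": -0.4},
  ],
)

```text
time_s: 10.28
tool_pos: [0.6328, 0.0193, 0.3861]
tcp_rot: [-3.142, 0.0, -0.615]
ft_force: [0.8, 1.2, 0.5]
width: 0.702
```

>>> apply_moves(
  rows=[
    {"dx": -0.137, "dy": 0.029, "dz": 0, "wx": 0, "wy": 0, "wz": 0.089, "claw": -0.4},
    {"dx": -0.137, "dy": 0.029, "dz": 0, "wx": 0, "wy": 0, "wz": 0.089, "claw": -0.4},
    {"dx": -0.137, "dy": 0.029, "dz": 0, "wx": 0, "wy": 0, "wz": 0.089, "claw": -0.4},
    {"dx": -0.137, "dy": 0.029, "dz": 0, "wx": 0, "wy": 0, "wz": 0.089, "claw": -0.4},
    {"dx": -0.137, "dy": 0.029, "dz": 0, "wx": 0, "wy": 0, "wz": 0.089, "claw": -0.4},
  ],
)

```text
time_s: 10.9
tool_pos: [0.4606, 0.0557, 0.3858]
tcp_rot: [3.141, -0.002, 0.281]
ft_force: [-0.1, -0.4, 0.1]
width: 0.703
```

>>> apply_moves(
  rows=[
    {"dx": 0, "dy": 0, "dz": 0, "wx": 0, "wy": 0, "wz": 0.089, "claw": -0.4},
    {"dx": 0, "dy": 0, "dz": 0, "wx": 0, "wy": 0, "wz": 0.089, "claw": -0.4},
    {"dx": 0, "dy": 0, "dz": 0, "wx": 0, "wy": 0, "wz": 0.089, "claw": -0.4},
    {"dx": 0, "dy": 0, "dz": 0, "wx": 0, "wy": 0, "wz": 0.089, "claw": -0.4},
    {"dx": 0, "dy": 0, "dz": 0, "wx": 0, "wy": 0, "wz": 0.089, "claw": -0.4},
  ],
)

```text
time_s: 11.52
tool_pos: [0.4617, 0.0555, 0.3858]
tcp_rot: [3.14, -0.001, 1.171]
ft_force: [0.5, -0.8, 0.1]
width: 0.704
```

>>> apply_moves(
  rows=[
    {"dx": 0, "dy": 0, "dz": 0, "wx": 0, "wy": 0, "wz": 0.089, "claw": -0.4},
    {"dx": 0, "dy": 0, "dz": 0, "wx": 0, "wy": 0, "wz": 0.089, "claw": -0.4},
    {"dx": 0, "dy": 0, "dz": 0, "wx": 0, "wy": 0, "wz": 0.089, "claw": -0.4},
    {"dx": 0, "dy": 0, "dz": 0, "wx": 0, "wy": 0, "wz": 0, "claw": -0.4},
  ],
)

```text
time_s: 12.02
tool_pos: [0.4617, 0.0555, 0.3857]
tcp_rot: [3.14, 0.0, 1.697]
ft_force: [0.8, -0.1, 0.5]
width: 0.699
```

Run:
```python
from h import *
o=get_obs();print(o['tool_pos'],o['tcp_rot'])
S=read_camera('scene');save(S,'s7.png',(130,90,380,310),2.5)
```

```text
[0.46165876 0.05548858 0.38566868] [3.14003043e+00 3.03109387e-04 1.69670686e+00]
```

View pics/s7.png

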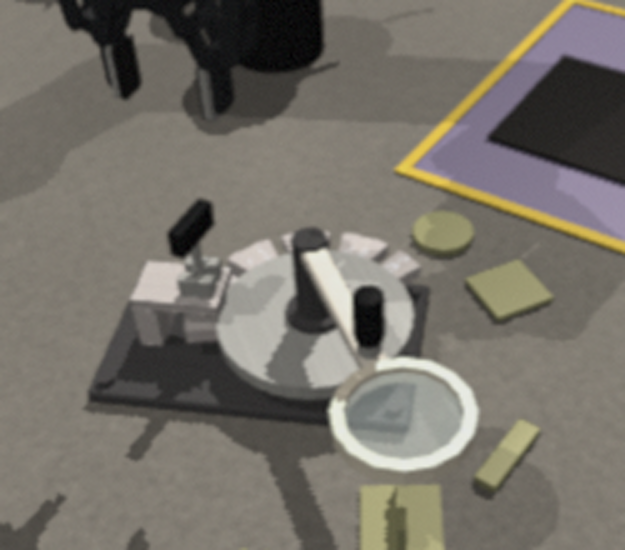

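The knob is still parked out at (190,228). The arm is swung, the lens is at (403,413) and the coupons are undisturbed. Take the knob again.

>>> apply_moves(
  rows=[
    {"dx": 0, "dy": 0, "dz": -0.15, "wx": 0, "wy": 0, "wz": 0, "claw": -0.4},
    {"dx": 0, "dy": 0, "dz": -0.15, "wx": 0, "wy": 0, "wz": 0, "claw": -0.4},
    {"dx": 0, "dy": 0, "dz": -0.15, "wx": 0, "wy": 0, "wz": 0, "claw": -0.4},
    {"dx": 0, "dy": 0, "dz": 0, "wx": 0, "wy": 0, "wz": 0, "claw": -0.4},
  ],
)

```text
time_s: 12.58
tool_pos: [0.4608, 0.0555, 0.2708]
tcp_rot: [-3.136, -0.001, 1.697]
ft_force: [-0.5, -0.6, 0.3]
width: 0.697
```

>>> apply_moves(
  rows=[
    {"dx": 0, "dy": 0, "dz": 0, "wx": 0, "wy": 0, "wz": 0, "claw": 1},
    {"dx": 0, "dy": 0, "dz": 0, "wx": 0, "wy": 0, "wz": 0, "claw": 1},
    {"dx": 0, "dy": 0, "dz": 0, "wx": 0, "wy": 0, "wz": 0, "claw": 1},
    {"dx": 0, "dy": 0, "dz": 0, "wx": 0, "wy": 0, "wz": 0, "claw": 1},
    {"dx": 0, "dy": 0, "dz": 0, "wx": 0, "wy": 0, "wz": 0, "claw": 1},
  ],
  force=40,
)

```text
time_s: 13.2
tool_pos: [0.4606, 0.0555, 0.274]
tcp_rot: [-3.14, 0.0, 1.699]
ft_force: [-6.2, -2.3, 7.8]
width: 0.134
```

>>> apply_moves(
  rows=[
    {"dx": 0, "dy": 0, "dz": 0.008, "wx": 0, "wy": 0, "wz": 0, "claw": 1},
    {"dx": 0, "dy": 0, "dz": 0, "wx": 0, "wy": 0, "wz": -0.08, "claw": 1},
    {"dx": 0, "dy": 0, "dz": 0, "wx": 0, "wy": 0, "wz": -0.08, "claw": 1},
    {"dx": 0, "dy": 0, "dz": 0, "wx": 0, "wy": 0, "wz": -0.08, "claw": 1},
    {"dx": 0, "dy": 0, "dz": 0, "wx": 0, "wy": 0, "wz": -0.08, "claw": 1},
  ],
)

```text
time_s: 13.82
tool_pos: [0.461, 0.0554, 0.2743]
tcp_rot: [-3.14, 0.001, 1.054]
ft_force: [-1.2, -2.8, -6.5]
width: 0.13
```

>>> apply_moves(
  rows=[
    {"dx": 0, "dy": 0, "dz": 0, "wx": 0, "wy": 0, "wz": -0.08, "claw": 1},
    {"dx": 0, "dy": 0, "dz": 0, "wx": 0, "wy": 0, "wz": -0.08, "claw": 1},
    {"dx": 0, "dy": 0, "dz": 0, "wx": 0, "wy": 0, "wz": -0.08, "claw": 1},
    {"dx": 0, "dy": 0, "dz": 0, "wx": 0, "wy": 0, "wz": -0.08, "claw": 1},
    {"dx": 0, "dy": 0, "dz": 0, "wx": 0, "wy": 0, "wz": 0, "claw": 1},
  ],
)

```text
time_s: 14.45
tool_pos: [0.4611, 0.0552, 0.2741]
tcp_rot: [-3.142, 0.002, 0.421]
ft_force: [-1.2, -4.0, -9.4]
width: 0.13
```

>>> apply_moves(
  rows=[
    {"dx": 0, "dy": 0, "dz": -0.02, "wx": 0, "wy": 0, "wz": 0, "claw": 1},
    {"dx": 0, "dy": 0, "dz": -0.02, "wx": 0, "wy": 0, "wz": 0, "claw": 1},
    {"dx": 0, "dy": 0, "dz": -0.02, "wx": 0, "wy": 0, "wz": 0, "claw": 1},
    {"dx": 0, "dy": 0, "dz": 0, "wx": 0, "wy": 0, "wz": 0, "claw": 1},
  ],
)

```text
time_s: 14.95
tool_pos: [0.4612, 0.0553, 0.2604]
tcp_rot: [3.141, 0.001, 0.421]
ft_force: [-4.1, -5.2, 5.1]
width: 0.134
```

>>> apply_moves(
  rows=[
    {"dx": 0, "dy": 0, "dz": 0, "wx": 0, "wy": 0, "wz": 0, "claw": -0.4},
    {"dx": 0, "dy": 0, "dz": 0, "wx": 0, "wy": 0, "wz": 0, "claw": -0.4},
    {"dx": 0, "dy": 0, "dz": 0, "wx": 0, "wy": 0, "wz": 0, "claw": -0.4},
    {"dx": 0, "dy": 0, "dz": 0.2, "wx": 0, "wy": 0, "wz": 0, "claw": -0.4},
    {"dx": 0, "dy": 0, "dz": 0.2, "wx": 0, "wy": 0, "wz": 0, "claw": -0.4},
  ],
)

```text
time_s: 15.58
tool_pos: [0.4615, 0.0556, 0.3601]
tcp_rot: [-3.14, 0.002, 0.419]
ft_force: [0.7, -0.3, 0.9]
width: 0.702
```

>>> apply_moves(
  rows=[
    {"dx": -0.04, "dy": -0.2, "dz": 0.1, "wx": 0, "wy": 0, "wz": 0, "claw": -0.4},
    {"dx": -0.02, "dy": -0.2, "dz": 0, "wx": 0, "wy": 0, "wz": 0, "claw": -0.4},
    {"dx": 0, "dy": -0.2, "dz": 0, "wx": 0, "wy": 0, "wz": 0, "claw": -0.4},
    {"dx": 0, "dy": -0.2, "dz": 0, "wx": 0, "wy": 0, "wz": 0, "claw": -0.4},
    {"dx": 0, "dy": 0, "dz": 0, "wx": 0, "wy": 0, "wz": 0, "claw": -0.4},
  ],
)

```text
time_s: 16.2
tool_pos: [0.4471, -0.1477, 0.3849]
tcp_rot: [3.139, -0.002, 0.414]
ft_force: [-0.2, 0.2, 0.3]
width: 0.699
```

Run:
```python
from h import *
S=read_camera('scene');T=read_camera('top');o=get_obs();print(o['tool_pos'],o['ft_force'])
a=[]
for c,b in((S,(130,120,390,380)),(T,(170,120,370,320))):
    im=cv2.cvtColor(np.array(c['pixels']),cv2.COLOR_RGB2BGR)[b[1]:b[3],b[0]:b[2]];a.append(cv2.resize(im,(400,400),interpolation=2))
cv2.imwrite('pics/c8.png',np.hstack(a))
```

```text
[ 0.44624786 -0.144653    0.38437612] [-0.36192255 -0.26651162 -0.01930603]
```

View pics/c8.png

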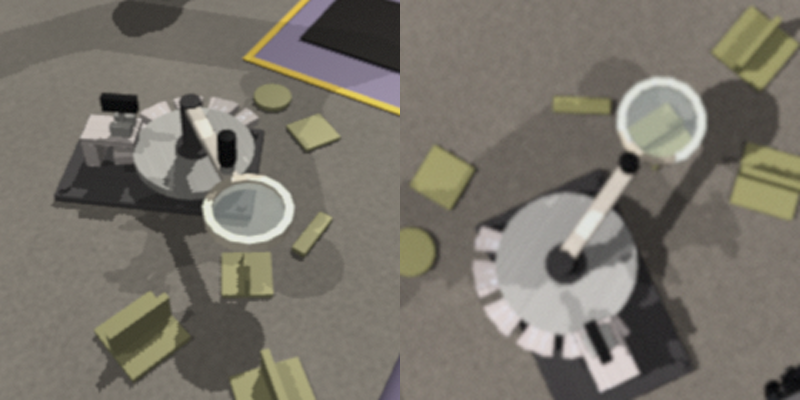

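The knob is back at its locked pixels (scene x 195–220, y 180–193, the same as at the start). The lens (661,119) covers the tee in the top view. I'll do a final ray check and hand in.

Run:
```python
from h import *
import pickle
T0=pickle.load(open('d0.pkl','rb'))['top'];T=read_camera('top');S=read_camera('scene')
l=on(T,300.5,179.5,.113)[:2];t=on(T0,300.5,187.8,.006)[:2];print(l,t,np.linalg.norm(l-t))
b=np.array(S['pixels'])[170:200,190:225].max(2)<40;y,x=np.where(b);print('knob px',x.min()+190,x.max()+190,y.min()+170,y.max()+170)
S0=pickle.load(open('d0.pkl','rb'))['scene'];b=np.array(S0['pixels'])[170:200,190:225].max(2)<40;y,x=np.where(b);print('start',x.min()+190,x.max()+190,y.min()+170,y.max()+170)
if np.linalg.norm(l-t)<.02: finish_job()
```

```text
[ 0.67733921 -0.01251434] [ 0.67588018 -0.01545095] 0.0032790862662396415
knob px 196 218 181 192
start 195 219 181 192
the job is handed in; nothing more can be done
```

The magnifier is over the smallest T-section coupon and locked there, and I handed the job in at about 16.5 s of the 54 s allowed; the hand-in reports no verdict.

**What I did**
- I pulled the knob up about 18 mm, turned it about 1.28 rad so it stayed out, and let go.
- I swung the arm by the grip post through -60°. The post moved in a straight line of 115.0 mm, which is exactly 60° at its 115 mm radius.
- I took the knob again, turned it back, lowered it about 14 mm into the notch, let go, and moved clear.

**Last checks**
- **Lens:** about 3 mm horizontally from the T-section coupon, against the 25 mm allowed, measured in the top view.
- **Plunger:** the knob covers the same rows in the scene camera as when locked at the start (181–192), and the same columns to within 1 px.
- **Coupons:** none looked shifted in the last pictures. I did not re-measure their positions.
- **Robot:** clear of everything, with no contact force beyond noise.

**What disagreed**
- The first estimates of the knob and pivot differed by about 5 mm from where the grip forces put them. I corrected for this while gripping.
- The first move calls were refused because rows need all fields. They moved nothing.

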